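# Feed a rejected drive module through the flap of the reject box

## Robot

A 7-joint arm with a two-finger parallel gripper is mounted at the origin on the work surface. World frame = base frame: x ahead of the robot, y to its left, z up, the work surface at z = 0. Lengths are in m, angles in rad, forces in N, time in s.
With the tool pointing down it reaches from about 0.425 to 0.925 m from the base axis. Payload 6.8 kg.
Tool frame: the origin (TCP) lies midway between the tips of the shut fingers; the grasp point (between the pads) lies 19 mm behind it; z points along the fingers, y is the direction in which the jaws open and shut (so a half turn about z gives the same grasp; the last joint's range is limited). The gripper opens to 85 mm and grips with 20 to 120 N. Pads are 22 mm wide; open, the fingers measure 114 mm over their backs; the gripper's body (76 mm by 85 mm) begins 54 mm behind the grasp point. The pads swing forward as they close: fully open they stand 13 mm farther back than shut.
Start: joints at [-1.41, 0.477, 0.022, 1.555, -0.011, 1.109, -0.083], TCP at [0.179, 0.651, 0.231] pointing down, gripper open.
Joint ranges: [-2.96, 2.96], [-0.34, 2.1], [-1.41, 1.46], [0.24, 2.44], [-1.37, 4.51], [0.17, 1.92], [-2.96, 2.96]. Speed limits (rad/s): [2.39, 2.39, 3.14, 3.14, 3.14, 3.14, 3.14].

## Interface

Orientations are given as a unit quaternion [w, x, y, z].
In Python, from station import bot gives the robot as it stands. The module is installed in compiled form; this text tells all that it offers.
- The arm moves only by the tool play_rows, never from a script. Its argument "motion" is a list of rows, each a list of 2 entries, a list of its own where there are three numbers: the shift along the tool's x, y, z as a fraction of full scale, then the turn, a rotation vector about the tool's x, y, z as a fraction of full scale. In form: [[[tx, ty, tz], [rx, ry, rz]], ...]. A call has 1 to 8 rows; each row is the pose to reach, as a shift and turn from the pose measured when the call began, along the tool's axes at that moment, turning the shorter way round; what a row does not reach only later rows make up. Full scale, the value 1, is 400 mm for a shift and 360 degrees for a turn. A row lasts 1/10 s, in which the tool goes at most 50 mm and 8.59 degrees, less where a joint would pass 70% of its speed; a pose out of reach is approached as far as the arm can. A call with a number of a shift or a turn outside -1 to 1 is refused whole. A call with a gripper value outside its range is refused whole. "fingers" is the finger opening in mm, from 0 to 85.4, set as the call begins (left out, the last holds). The fingers move at their own pace and stop on an object; "grip_force" is the grip in N (left out, the last holds). Time passes only in rows, so rows that repeat a pose let the fingers close. It gives the time, the measured TCP pose, the force and the opening at its end, in the units of the state.
- bot.get_obs(): the state, without advancing time (a new reading comes with each control period).
- bot.read_camera(name): name is "scene" or "top" or "wrist"; returns a dict with "pixels" (384x512x3 uint8, red, green, blue), "range_z" (384x512 float32, m along the optical axis (not along the pixel's ray), 0 where there is no reading), "fovy" (degrees; the focal length in pixels is half the picture's height over the tangent of half this angle, whatever the lens; pixels are square), "cx", "cy" (the principal point, pixels), "pose" (4x4, takes a point from camera to world coordinates). Camera axes: x right, y down, z forward; pixel columns grow to the right and rows downward; lengths in m; the calibration is good to about 2 mm. A picture is of the moment at which its call begins.
- bot.hand_in(): hands the job in, once; it reports no verdict.
The state is a dict: "t": time; "q": joint angles; "joint_vel": joint speeds; "joint_torque": joint torques, N m; "eef_pos": TCP position; "tool_rot": TCP orientation; "contact_force": force on the tool from outside, world axes, zero at the start; "torque": the same for the moment, N m; "gripper_width": opening from 0.0 (shut) to 1.0 (fully open).
Only numpy, scipy, OpenCV 4.12 (cv2) and the standard library are available. Lean on these libraries where they do the work, as an engineer would, in place of code of your own. Each camera call takes 0.05 s, during which the arm holds its last target.

## Task

The motor-drive module lying on the feed shelf of the reject box has failed its test. With the fingertips, push it steadily along the shelf, in through the hanging flap, until it goes over the edge and slides down into the collecting tray inside; then draw the fingers back out so that the flap swings shut behind it. Only push the module: do not grip, lift or flick it, and leave the good module, the screw tray and the solder spool where they are.

Things in the scene. Friction and masses are not known exactly. Their poses are not given: they have to be found in the camera images.
- reject_box: Fixed box on the bench: aluminium frame with clear panels, 270 mm long, 152 mm wide, 172 mm high, and a sheet-steel feed shelf at its front. Origin on the bench below the middle of the closed flap; x points inward through the flap (the way to push, roughly away from the robot), y left, z up. Shelf top level at z = 100, 200 wide, from x = -164 mm to the flap.
- mouth (a point): Middle of the mouth on the shelf's top, straight below the flap's hinge; axes as the box. Mouth 110 mm wide, 62 high; the header over it spans x = -6 to 6 mm, its top and the clear lid behind are 72 mm above the shelf. On the shelf two flared guide strips, 3 mm thick, 15 high, converge on the mouth, from 180 mm apart at x = -137 to 108 at x = -13.
- edge (a point): Middle of the inner edge of the shelf, 42 mm inward of the flap at shelf height; axes as the box. Up to here the shelf is level. From here a polished slide falls at 36 degrees to the collecting tray, whose floor lies 77 mm lower and reaches from 106 mm to 209 mm inward of this edge. A module slides down by itself once its middle has passed the edge.
- flap (a joint): Swing of the flap, rad: 0 hangs shut, grows as its lower edge is pushed inward (to 1.45); it cannot swing outward. Dark steel sheet 106 mm wide, 2 thick, 0.1 kg, hung from a level rod 62 mm above the shelf, lower edge 4 mm above the shelf. No spring: it falls shut by its own weight once nothing holds it. The module under it holds it at about 1 rad.
- module: The rejected module, loose on the shelf before the flap: black block 80 mm long (x), 60 wide (y), 22 high, upright sides; dark finned cover 66 x 46 on it, 30 high in all; brass contacts on the +x end. 0.15 to 0.31 kg. Origin: middle of underside. Its x points inward within 0.3 rad. Fingers must follow it about 10 mm past the flap, slanted forward 20 to 45 degrees to stay under the header.
- good_module: A module of the same make, standing loose on the bench beside the box; leave alone. Origin in the middle of its underside.
- screw_tray: Open black tray of screws, 100 x 70 x 45 mm, loose on the bench beside the box; leave alone. Origin in the middle of its underside.
- spool: Solder spool standing on its flange, 64 mm across, 40 mm high, loose on the bench beside the box; leave alone. Origin in the middle of its underside.
Not all that is in view belongs to the job. What is shaped like the module but green or orange is not meant.

How it is judged:
By the outcome, as a careful person would: the job done as asked, in the order asked, and still so for the second after the job is handed in, with the robot touching nothing.
It also fails if it takes over 40 s, if anything falls off the work surface, if the arm or the gripper's body presses on something with over 40 N, if the wrist force passes 120 N, or if a joint passes its speed limit or range.

## Working session

There is one attempt and no reset: what is moved stays moved. The work goes in short steps, Python scripts to look and compute and a tool call to move; the robot and the scene stay as the last step left them, time stands still between calls to the robot, and variables do not carry over. Pictures are saved under pics/ and viewed, and the job is handed in when it is done.

Besides the shell and the picture viewer there is one more tool, called after "Emit:" as name(argument=value, ...) on one line, values as JSON. play_rows: Moves the arm, as the interface text tells. Shift numbers are shares of 400 mm and turn numbers shares of 360 degrees, none past 1 either way. Its arguments: {"type":"object","properties":{"motion":{"type":"array"},"fingers":{"type":"number"},"grip_force":{"type":"number"}},"required":["motion"]}

```bash
mkdir -p pics
cat > h.py <<'E'
import numpy as np, cv2
from station import bot
def f(c): return 192/np.tan(np.radians(c["fovy"])/2)
def pt(c,u,v,z=None):
    if z is None:
        z=np.median([d for d in c["range_z"][int(v)-1:int(v)+2,int(u)-1:int(u)+2].ravel() if d>0])
    F=f(c); p=np.array([(u-c["cx"])/F*z,(v-c["cy"])/F*z,z,1]); return (c["pose"]@p)[:3]
def ptz(c,u,v,zw):
    F=f(c); d=c["pose"][:3,:3]@np.array([(u-c["cx"])/F,(v-c["cy"])/F,1]); o=c["pose"][:3,3]
    return o+d*(zw-o[2])/d[2]
def save(n,c,box=None,s=1.5):
    im=c["pixels"][:,:,::-1]
    if box: x0,y0,x1,y1=box; im=im[y0:y1,x0:x1]
    im=cv2.resize(im,None,fx=s,fy=s,interpolation=cv2.INTER_CUBIC); cv2.imwrite("pics/"+n+".png",im)
E
python3 - <<'E'
from h import *
import pickle
o=bot.get_obs()
for k,v in o.items(): print(k,np.round(v,3))
for n in("scene","top","wrist"):
    c=bot.read_camera(n); save(n+"0",c); pickle.dump(c,open(n+"0.pkl","wb")); print(n,c["pose"].round(3).tolist(),c["fovy"])
E
```

```text
t 0.0
q [-1.41   0.478  0.022  1.556 -0.011  1.109 -0.083]
joint_vel [ 0.     0.001  0.001  0.001 -0.001 -0.001  0.   ]
joint_torque [ 1.0000e-03 -5.9645e+01  1.6080e+00 -2.8120e+01  1.3000e-02  9.0000e-03
  0.0000e+00]
eef_pos [0.179 0.65  0.23 ]
tool_rot [-0.     0.134  0.991 -0.001]
contact_force [ 0.372 -0.399 -0.305]
torque [-0.001  0.053 -0.013]
gripper_width 0.999
scene [[0.268, 0.785, -0.559, 1.127], [0.963, -0.221, 0.152, -0.106], [-0.004, -0.579, -0.815, 0.904], [0.0, 0.0, 0.0, 1.0]] 53.17961850145457
top [[-0.028, -0.998, 0.048, 0.506], [-0.999, 0.029, 0.033, 0.04], [-0.035, -0.047, -0.998, 1.008], [0.0, 0.0, 0.0, 1.0]] 56.601996062009114
wrist [[0.266, 0.924, 0.274, 0.109], [0.964, -0.254, -0.077, 0.67], [-0.001, 0.284, -0.959, 0.374], [0.0, 0.0, 0.0, 1.0]] 69.74721137753339
```

View pics/scene0.png

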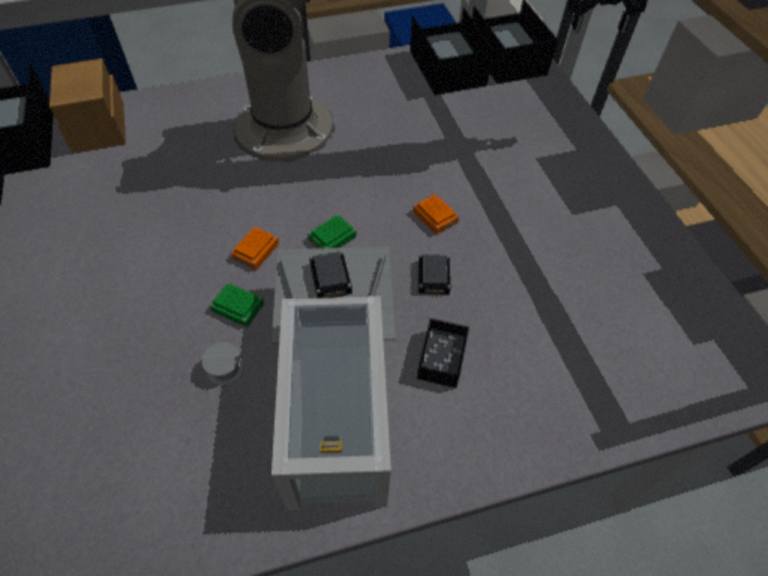

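View pics/top0.png

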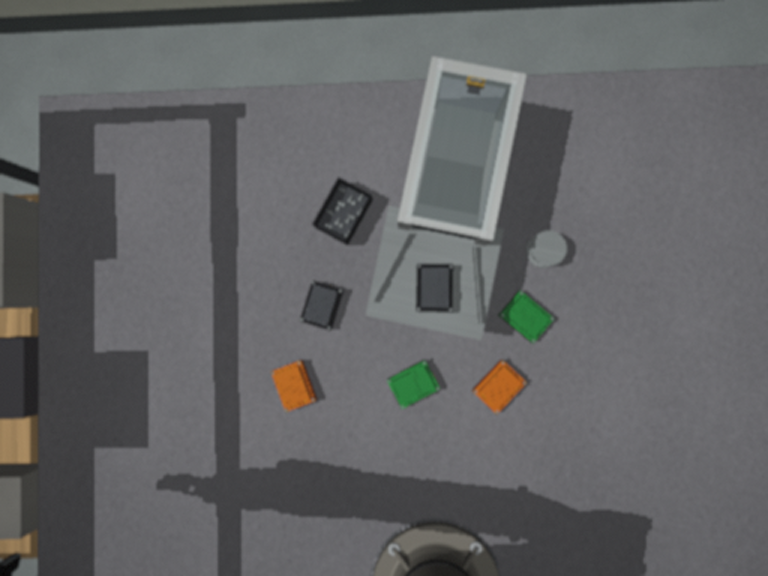

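View pics/wrist0.png

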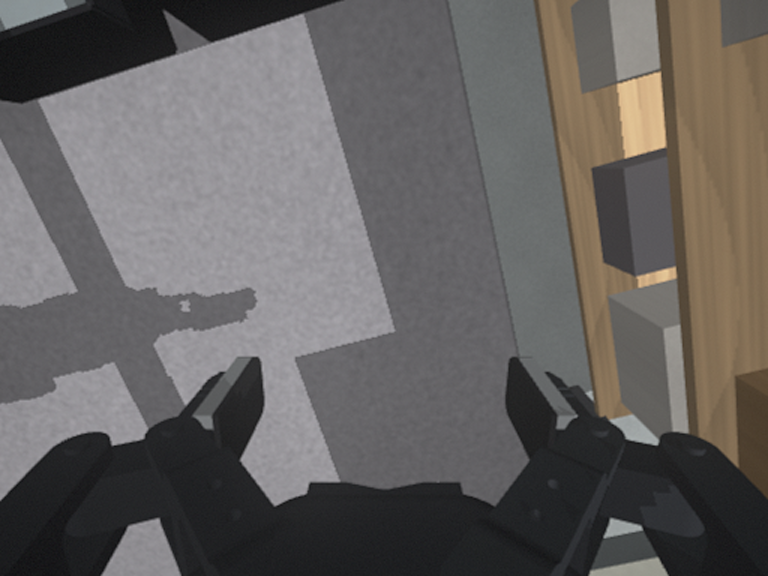

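The scene and top views show the rejected module on the shelf (top about px 435,287 in the picture) and the box with its axis tilted slightly to the right. The good module, screw tray and spool stand beside it. I'll enlarge this area.

Run:
```python
from h import *
import pickle
c=pickle.load(open("top0.pkl","rb")); save("topz",c,(235,125,345,235),7)
s=pickle.load(open("scene0.pkl","rb")); save("scz",s,(175,155,275,235),8)
```

```text
(no output)
```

View pics/topz.png

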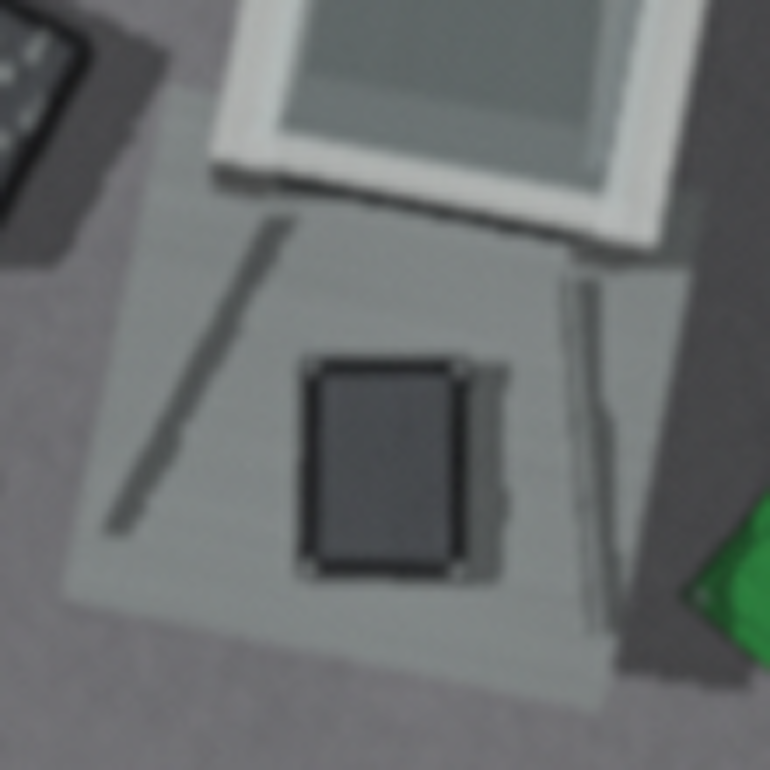

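View pics/scz.png

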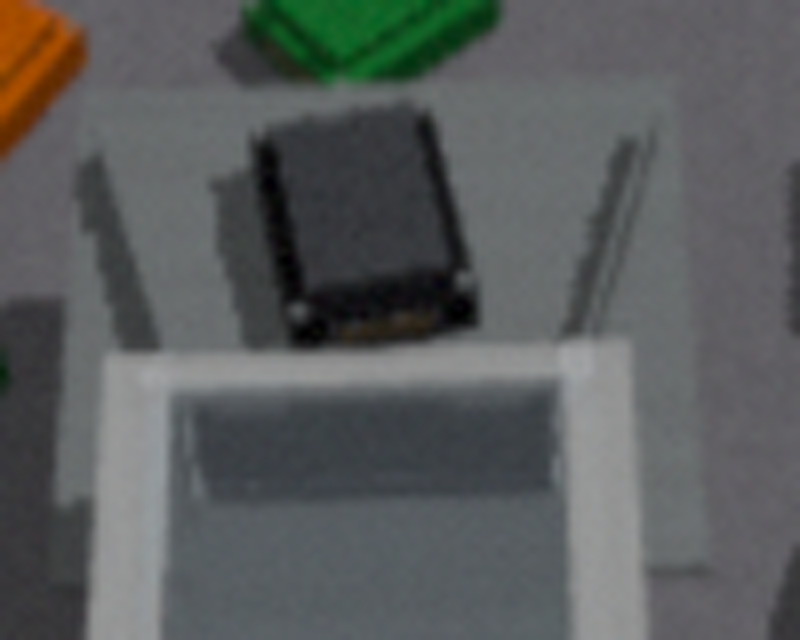

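The top crop shows the shelf's front corners at (65,598) and (600,710), and the header's front corners at (212,165) and (657,245). The module's body corners are at (300,357), (467,357), (467,578) and (298,578).

Run:
```python
from h import *
import pickle
c=pickle.load(open("top0.pkl","rb"))
P=lambda u,v,z: ptz(c,235+(u+.5)/7-.5,125+(v+.5)/7-.5,z)
fl,fr=P(65,598,.1),P(600,710,.1)
bl,br=P(165,85,.1),P(700,195,.1)
print("shelf",fl,fr,np.linalg.norm(fl-fr),np.linalg.norm(fl-bl))
hl,hr=P(212,165,.172),P(657,245,.172)
print("header",hl,hr,np.linalg.norm(hl-hr))
for a,b in((fl,fr),(hl,hr)):
    d=(a-b); print("yaw",np.degrees(np.arctan2(-d[0],d[1])))
M=[P(*q,.122) for q in((300,357),(467,357),(467,578),(298,578))]
print("module",[m.round(4) for m in M],np.mean(M,axis=0), np.linalg.norm(M[0]-M[1]),np.linalg.norm(M[0]-M[3]))
yaw=-np.arctan2((fl-fr)[0],(fl-fr)[1]) 
R=np.array([[np.cos(yaw),-np.sin(yaw)],[np.sin(yaw),np.cos(yaw)]])
O1=((fl+fr)/2)[:2]+R@[.164,0]; O2=((hl+hr)/2)[:2]+R@[.006,0]
print("origin",O1,O2,"yaw",yaw)
O=(O1+O2)/2
print("module in box",[(R.T@(m[:2]-O)).round(4) for m in M],R.T@(np.mean(M,axis=0)[:2]-O))
d=M[0]-M[3];e=M[1]-M[2]; print("mod yaw",np.arctan2(d[1],d[0]),np.arctan2(e[1],e[0]))
# depth checks
for u,v in((435/1.5,287/1.5),(400/1.5,320/1.5),(415/1.5,230/1.5)): print(pt(c,u,v))
```

```text
shelf [0.49976236 0.10620172 0.1       ] [ 0.45415452 -0.08593657  0.1       ] 0.19747708309783654 0.19149294304498185
header [0.64460107 0.0474971  0.172     ] [ 0.61268301 -0.10051753  0.172     ] 0.15141695433525243
yaw -13.353160591318614
yaw -12.168995137895271
module [array([0.5832, 0.0187, 0.122 ]), array([ 0.5813, -0.0405,  0.122 ]), array([ 0.5031, -0.0378,  0.122 ]), array([0.5047, 0.0218, 0.122 ])] [ 0.54306257 -0.00947069  0.122     ] 0.05916844473568443 0.07850375688684758
origin [ 0.6365247  -0.02774365] [ 0.63447983 -0.02789593] yaw -0.23305661786606277
module in box [array([-0.0617,  0.0331]), array([-0.0498, -0.0248]), array([-0.1265, -0.0403]), array([-0.1387,  0.018 ])] [-0.09417836 -0.00349615]
mod yaw -0.039362181271174426 -0.03347091852162382
[ 0.54266634 -0.01083146  0.12966551]
[0.48973153 0.04836164 0.10096776]
[0.64199994 0.01839509 0.10119246]
```

```bash
cat >> h.py <<'E'
from scipy.spatial.transform import Rotation as Ro
YAW=-0.23; O=np.array([.6355,-.0278]); RB=np.array([[np.cos(YAW),-np.sin(YAW)],[np.sin(YAW),np.cos(YAW)]])
def target(bx,by,z,tilt):
    p=np.r_[O+RB@[bx,by],z]
    x=np.array([-1,0,0.]);y=np.array([0,1.,0]);zz=np.array([0,0,-1.])
    R=Ro.from_euler('z',YAW)*Ro.from_euler('y',-tilt,degrees=True)*Ro.from_matrix(np.c_[x,y,zz])
    return p,R
def cur():
    o=bot.get_obs(); q=o["tool_rot"]; return o,np.array(o["eef_pos"]),Ro.from_quat([q[1],q[2],q[3],q[0]])
def plan(*t):
    o,p,R=cur(); P,T=target(*t)
    print("shift",(R.inv().apply(P-p)/.4).round(4).tolist(),"turn",((R.inv()*T).as_rotvec()/(2*np.pi)).round(4).tolist(), "dist",np.linalg.norm(P-p).round(3))
def stat():
    o,p,R=cur(); b=RB.T@(p[:2]-O); z=R.as_matrix()[:,2]; zb=RB.T@z[:2]
    print("t",round(o["t"],2),"box xy",b.round(4),"z",p[2].round(4),"tilt",np.degrees(np.arctan2(zb[0],-z[2])).round(1),"side",zb[1].round(3),"q",np.round(o["q"],2),"F",np.round(o["contact_force"],1),"w",o["gripper_width"])
E
python3 - <<'E'
from h import *
stat(); plan(-.18,-.006,.23,30); plan(-.18,-.006,.23,20)
E
```

```text
t 0.15 box xy [-0.5989  0.5562] z 0.2306 tilt 0.0 side -0.001 q [-1.41  0.48  0.02  1.56 -0.01  1.11 -0.08] F [-0.3 -0.1 -0.4] w 1.0026745611679522
shift [-1.101, -1.364, 0.0034] turn [-0.0018, -0.0833, -0.006] dist 0.701
shift [-1.101, -1.364, 0.0034] turn [-0.0013, -0.0555, -0.0061] dist 0.701
```

Emit:
play_rows(motion=[[[-0.55, -0.68, 0], [0, 0, 0]], [[-0.55, -0.68, 0], [0, 0, 0]], [[-0.55, -0.68, 0], [0, 0, 0]], [[-0.55, -0.68, 0], [0, 0, 0]], [[-0.55, -0.68, 0], [0, 0, 0]], [[-0.55, -0.68, 0], [0, 0, 0]], [[-0.55, -0.68, 0], [0, 0, 0]], [[-0.55, -0.68, 0], [0, 0, 0]]], fingers=30, grip_force=20)

```text
t: 0.95
eef_pos: [0.3217, 0.3229, 0.2307]
tool_rot: [0.0, 0.139, 0.99, -0.002]
contact_force: [-0.2, 0.8, 0.0]
gripper_width: 0.35
```

Run:
```python
from h import *
stat(); plan(-.18,-.006,.23,30)
```

```text
t 0.95 box xy [-0.3855  0.2699] z 0.2307 tilt 0.0 side -0.004 q [-1.05  0.11  0.14  2.06 -0.02  0.97  0.39] F [-0.2  0.8  0. ] w 0.35027571399453417
shift [-0.5465, -0.6642, 0.0049] turn [-0.0026, -0.0832, -0.0073] dist 0.344
```

Emit:
play_rows(motion=[[[-0.547, -0.664, 0.005], [-0.001, 0, -0.007]], [[-0.547, -0.664, 0.005], [-0.001, 0, -0.007]], [[-0.547, -0.664, 0.005], [-0.001, 0, -0.007]], [[-0.547, -0.664, 0.005], [-0.0026, -0.083, -0.007]], [[-0.547, -0.664, 0.005], [-0.0026, -0.083, -0.007]], [[-0.547, -0.664, 0.005], [-0.0026, -0.083, -0.007]], [[-0.547, -0.664, 0.005], [-0.0026, -0.083, -0.007]], [[-0.547, -0.664, 0.005], [-0.0026, -0.083, -0.007]]])

```text
t: 1.75
eef_pos: [0.4571, 0.0029, 0.2284]
tool_rot: [0.256, 0.114, 0.959, -0.031]
contact_force: [-0.5, 0.4, -1.3]
gripper_width: 0.348
```

Run:
```python
from h import *
stat(); plan(-.18,-.006,.23,30)
```

```text
t 1.75 box xy [-0.1807 -0.0108] z 0.2284 tilt 29.9 side -0.005 q [-0.69 -0.14  0.32  2.42  0.71  0.52  0.4 ] F [-0.5  0.4 -1.3] w 0.34844430141407207
shift [-0.0034, 0.0121, -0.0026] turn [-0.0008, -0.0003, -0.0009] dist 0.005
```

Run:
```python
from h import *
plan(-.175,-.006,.118,30)
```

```text
shift [0.1253, 0.0126, 0.2464] turn [-0.0008, -0.0003, -0.0009] dist 0.111
```

Emit:
play_rows(motion=[[[0.063, 0.0126, 0.123], [-0.0008, 0, -0.001]], [[0.125, 0.0126, 0.246], [-0.0008, 0, -0.001]], [[0.125, 0.0126, 0.246], [-0.0008, 0, -0.001]], [[0.125, 0.0126, 0.246], [-0.0008, 0, -0.001]], [[0.125, 0.0126, 0.246], [-0.0008, 0, -0.001]]])

```text
t: 2.25
eef_pos: [0.4638, -0.0088, 0.1679]
tool_rot: [0.255, 0.103, 0.959, -0.066]
contact_force: [0.4, 0.4, 0.2]
gripper_width: 0.351
```

Run:
```python
from h import *
stat(); plan(-.175,-.006,.112,30)
for n,b in(("scene",(165,145,285,235)),("top",(235,125,345,235)),("wrist",None)):
    c=bot.read_camera(n); save(n+"1",c,b,6 if b else 1.5)
```

```text
t 2.25 box xy [-0.1715 -0.0206] z 0.1679 tilt 30.4 side -0.066 q [ 0.14  0.08 -0.51  2.43  1.06  0.44  0.06] F [0.4 0.4 0.2] w 0.35095449465291223
shift [0.0766, 0.0467, 0.1136] turn [-0.0105, 0.0008, 0.0054] dist 0.058
```

View pics/scene1.png

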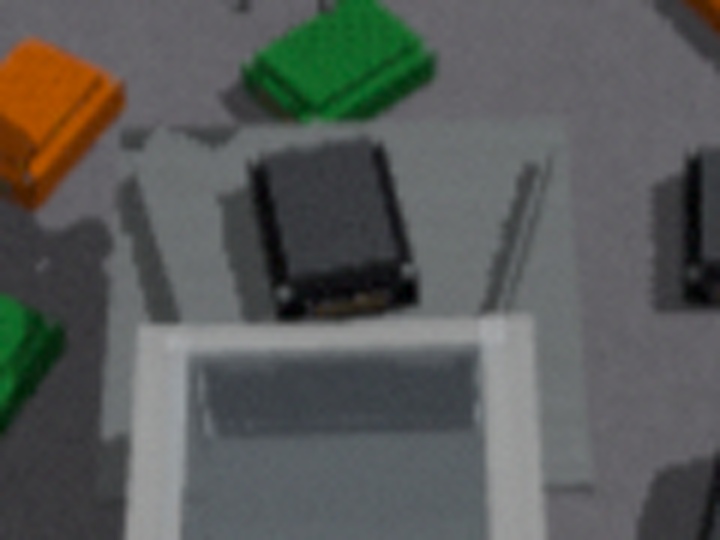

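View pics/wrist1.png

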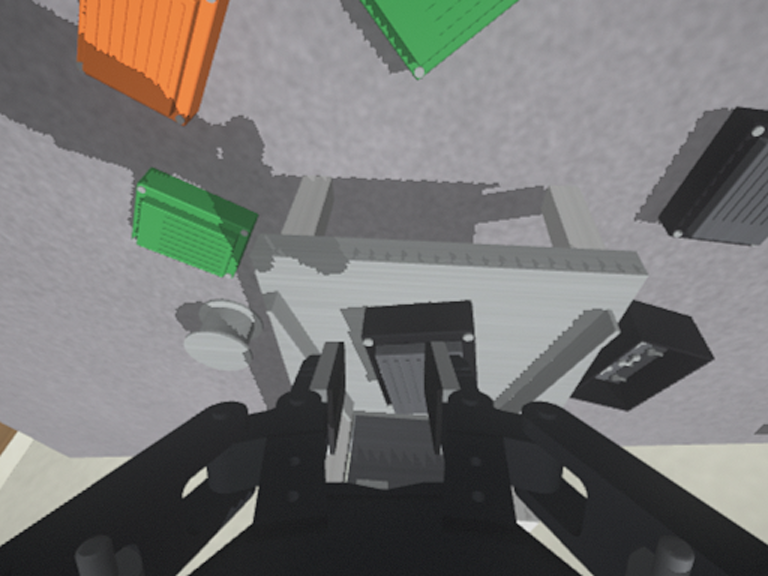

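View pics/top1.png

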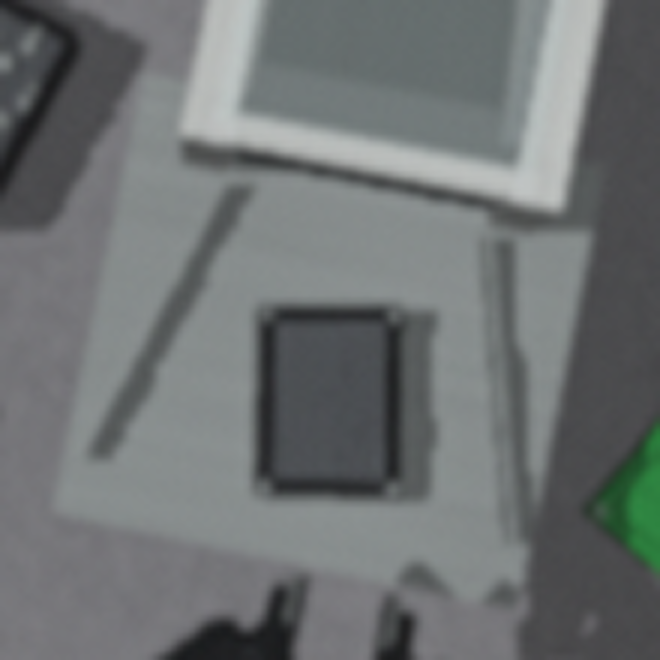

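Run:
```python
from h import *
plan(-.178,-.008,.150,21);plan(-.178,-.008,.111,21)
```

```text
shift [0.033, 0.04, 0.0269] turn [-0.0113, 0.0253, 0.0041] dist 0.023
shift [0.0818, 0.0473, 0.111] turn [-0.0113, 0.0253, 0.0041] dist 0.058
```

Emit:
play_rows(motion=[[[0.033, 0.04, 0.027], [-0.0113, 0.0253, 0.004]], [[0.033, 0.04, 0.027], [-0.0113, 0.0253, 0.004]], [[0.033, 0.04, 0.027], [-0.0113, 0.0253, 0.004]], [[0.082, 0.047, 0.111], [-0.0113, 0.0253, 0.004]], [[0.082, 0.047, 0.111], [-0.0113, 0.0253, 0.004]], [[0.082, 0.047, 0.111], [-0.0113, 0.0253, 0.004]]])

```text
t: 3.0
eef_pos: [0.4596, 0.0054, 0.1104]
tool_rot: [0.181, 0.111, 0.977, -0.022]
contact_force: [0.7, 1.3, -0.8]
gripper_width: 0.351
```

Run:
```python
from h import *
stat(); plan(-.178,-.008,.111,21)
for n,b in(("scene",(165,145,285,235)),("top",(235,125,345,235)),("wrist",None)):
    c=bot.read_camera(n); save(n+"2",c,b,6 if b else 1.5)
```

```text
t 3.0 box xy [-0.1788 -0.0078] z 0.1104 tilt 21.0 side -0.001 q [ 0.15  0.21 -0.45  2.39  0.87  0.36  0.26] F [ 0.7  1.3 -0.8] w 0.3512047539332795
shift [-0.0024, -0.0006, -0.0006] turn [-0.0002, -0.0, 0.0005] dist 0.001
```

View pics/wrist2.png

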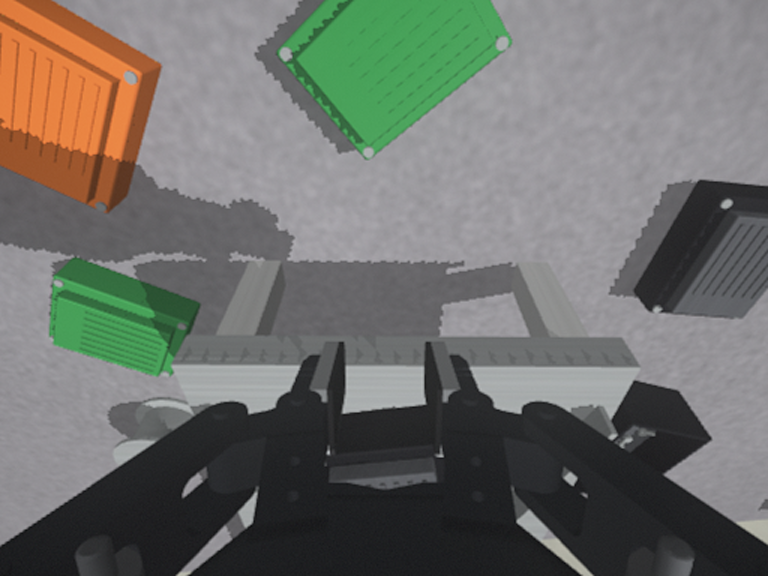

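View pics/top2.png

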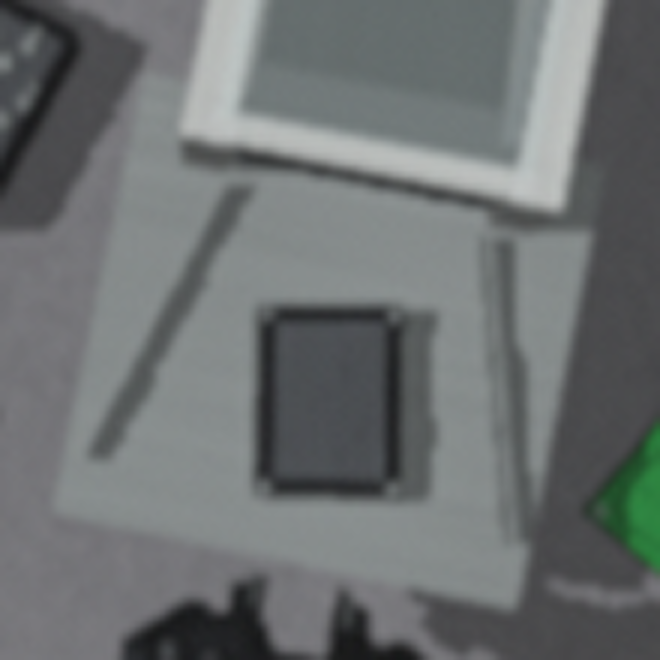

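Run:
```python
from h import *
plan(-.130,-.008,.111,25)
```

```text
shift [-0.1102, -0.0018, 0.0452] turn [0.0, -0.0107, 0.0003] dist 0.048
```

Emit:
play_rows(motion=[[[-0.014, 0, 0.0057], [0, -0.0013, 0]], [[-0.028, 0, 0.0113], [0, -0.0026, 0]], [[-0.041, -0.001, 0.017], [0, -0.004, 0]], [[-0.055, -0.001, 0.0226], [0, -0.0053, 0]], [[-0.069, -0.001, 0.0282], [0, -0.0066, 0]], [[-0.083, -0.001, 0.034], [0, -0.008, 0]], [[-0.097, -0.002, 0.0396], [0, -0.0094, 0]], [[-0.11, -0.002, 0.0452], [0, -0.0107, 0]]])

```text
t: 3.95
eef_pos: [0.5073, -0.006, 0.1108]
tool_rot: [0.215, 0.111, 0.97, -0.025]
contact_force: [-1.3, 1.9, 1.1]
gripper_width: 0.349
```

Run:
```python
from h import *
stat(); plan(-.085,-.008,.111,30)
for n,b in(("top",(235,125,345,235)),):
    c=bot.read_camera(n); save(n+"3",c,b,6 if b else 1.5)
```

```text
t 3.95 box xy [-0.1298 -0.008 ] z 0.1108 tilt 25.0 side 0.001 q [ 0.1   0.26 -0.37  2.35  1.1   0.32  0.09] F [-1.3  1.9  1.1] w 0.3491336662071314
shift [-0.1017, -0.0003, 0.0469] turn [0.0001, -0.0139, 0.0004] dist 0.045
```

View pics/top3.png

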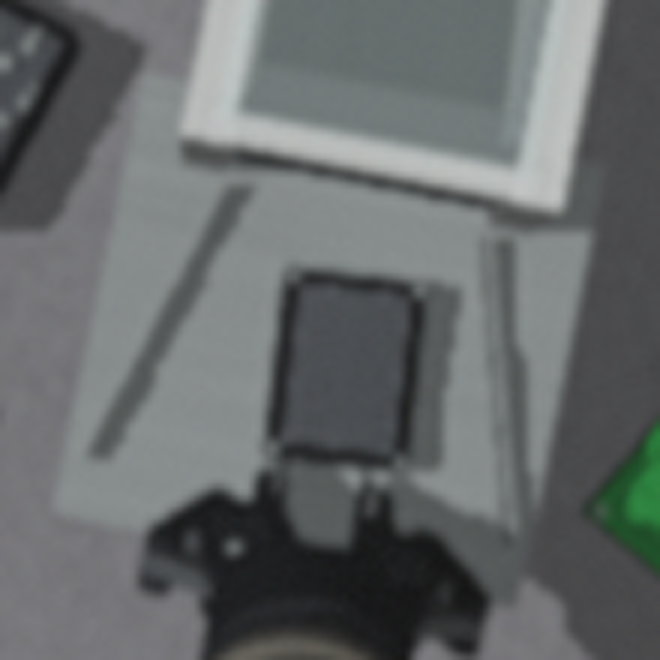

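In the top view the fingers touch the module's rear face at about (270–400, 460), and the module is turning square to the box. I'll keep pushing.

Emit:
play_rows(motion=[[[-0.0127, 0, 0.0059], [0, -0.0017, 0]], [[-0.0254, 0, 0.0117], [0, -0.0035, 0]], [[-0.038, 0, 0.0176], [0, -0.0052, 0]], [[-0.051, 0, 0.0235], [0, -0.007, 0]], [[-0.0636, 0, 0.0293], [0, -0.0087, 0]], [[-0.0763, 0, 0.0352], [0, -0.0104, 0]], [[-0.089, 0, 0.041], [0, -0.0122, 0]], [[-0.1017, 0, 0.047], [0, -0.0139, 0]]])

```text
t: 4.8
eef_pos: [0.5516, -0.0165, 0.1107]
tool_rot: [0.257, 0.11, 0.96, -0.03]
contact_force: [-0.5, 0.7, -0.9]
gripper_width: 0.351
```

Run:
```python
from h import *
stat(); plan(-.045,-.007,.110,33)
for n,b in(("top",(235,125,345,235)),("scene",(165,145,285,235))):
    c=bot.read_camera(n); save(n+"4",c,b,6 if b else 1.5)
```

```text
t 4.8 box xy [-0.0843 -0.0082] z 0.1107 tilt 30.0 side 0.0 q [ 0.04  0.31 -0.29  2.32  1.45  0.3  -0.24] F [-0.5  0.7 -0.9] w 0.3511549677029036
shift [-0.0841, 0.0028, 0.0508] turn [0.0, -0.0082, 0.0003] dist 0.039
```

View pics/top4.png

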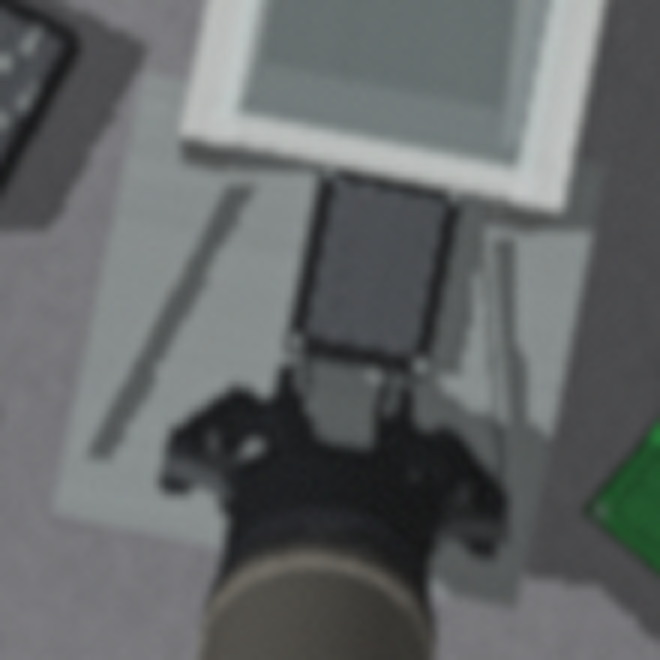

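View pics/scene4.png

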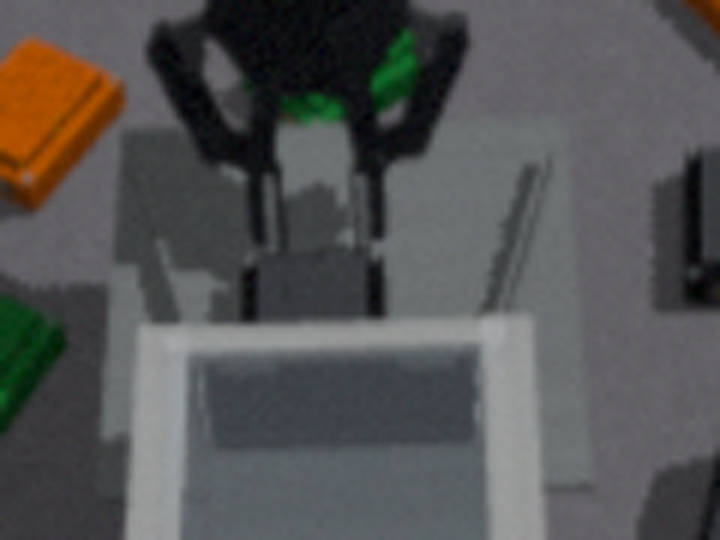

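Run:
```python
from h import *
plan(-.045,-.007,.110,30)
```

```text
shift [-0.0833, 0.0026, 0.0506] turn [0.0, 0.0001, 0.0003] dist 0.039
```

Emit:
play_rows(motion=[[[-0.0104, 0, 0.0063], [0, 0, 0]], [[-0.0208, 0.0006, 0.0126], [0, 0, 0]], [[-0.0312, 0.001, 0.019], [0, 0, 0]], [[-0.0416, 0.0013, 0.0253], [0, 0, 0]], [[-0.052, 0.0016, 0.0316], [0, 0, 0]], [[-0.0625, 0.002, 0.038], [0, 0, 0]], [[-0.073, 0.0023, 0.0443], [0, 0, 0]], [[-0.0833, 0.0026, 0.0506], [0, 0, 0]]])

```text
t: 5.7
eef_pos: [0.5904, -0.0244, 0.11]
tool_rot: [0.257, 0.11, 0.96, -0.03]
contact_force: [-3.7, 0.3, 3.0]
gripper_width: 0.354
```

Run:
```python
from h import *
stat(); plan(-.012,-.007,.110,30)
for n,b in(("top",(235,125,345,235)),("scene",(165,145,285,235))):
    c=bot.read_camera(n); save(n+"5",c,b,6 if b else 1.5)
```

```text
t 5.7 box xy [-0.0447 -0.007 ] z 0.11 tilt 30.0 side 0.0 q [ 0.06  0.36 -0.28  2.24  1.37  0.3  -0.11] F [-3.7  0.3  3. ] w 0.35391328838097313
shift [-0.0707, -0.0001, 0.0409] turn [0.0, 0.0001, 0.0003] dist 0.033
```

View pics/top5.png

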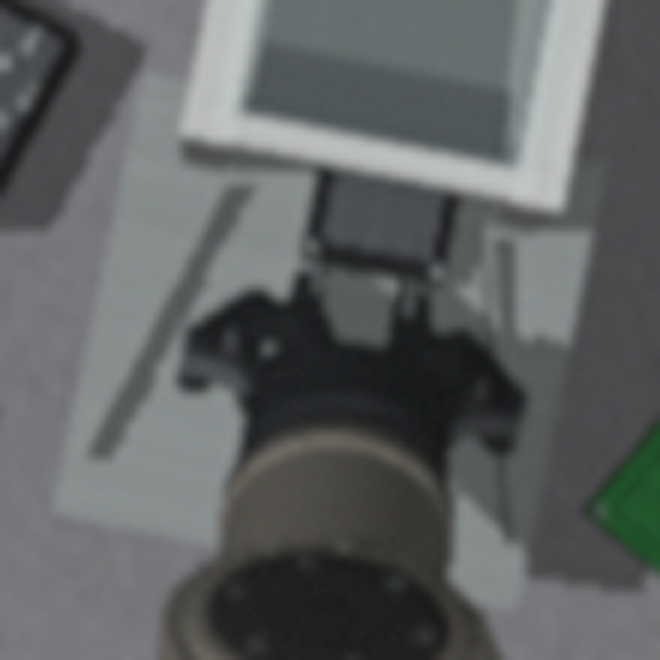

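View pics/scene5.png

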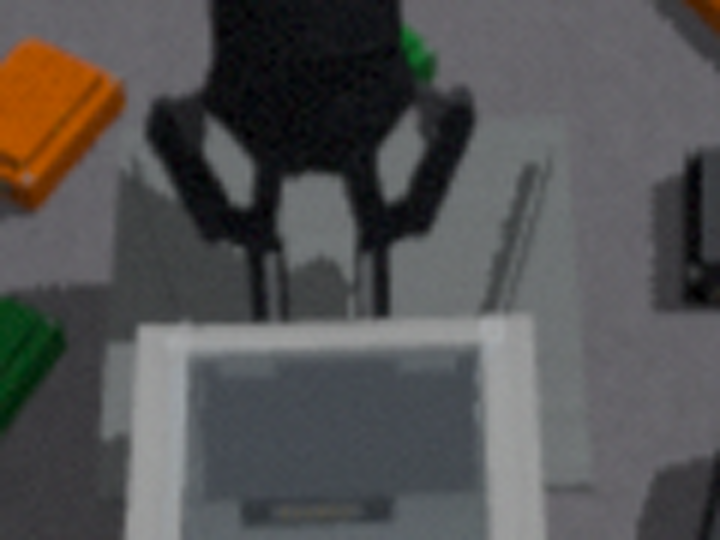

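Run:
```python
from h import *
plan(-.013,-.007,.1095,34)
```

```text
shift [-0.0666, -0.0001, 0.0403] turn [0.0, -0.0109, 0.0002] dist 0.031
```

Emit:
play_rows(motion=[[[-0.0095, 0, 0.0058], [0, -0.0015, 0]], [[-0.019, 0, 0.0115], [0, -0.003, 0]], [[-0.0285, 0, 0.0173], [0, -0.0046, 0]], [[-0.038, 0, 0.023], [0, -0.0062, 0]], [[-0.0475, 0, 0.0288], [0, -0.0078, 0]], [[-0.057, 0, 0.0345], [0, -0.0094, 0]], [[-0.0666, 0, 0.0403], [0, -0.0109, 0]]])

```text
t: 6.5
eef_pos: [0.6213, -0.0315, 0.1095]
tool_rot: [0.291, 0.109, 0.95, -0.033]
contact_force: [-3.1, 1.1, 3.2]
gripper_width: 0.353
```

Run:
```python
from h import *
stat(); plan(.003,-.007,.1095,36)
for n,b in(("top",(235,95,345,205)),("scene",(165,165,285,255)),("wrist",None)):
    c=bot.read_camera(n); save(n+"6",c,b,6 if b else 1.5)
```

```text
t 6.5 box xy [-0.013  -0.0068] z 0.1095 tilt 34.0 side 0.001 q [ 0.07  0.4  -0.27  2.22  1.66  0.31 -0.39] F [-3.1  1.1  3.2] w 0.35263063379499276
shift [-0.0331, -0.0005, 0.0224] turn [0.0001, -0.0055, 0.0002] dist 0.016
```

View pics/top6.png

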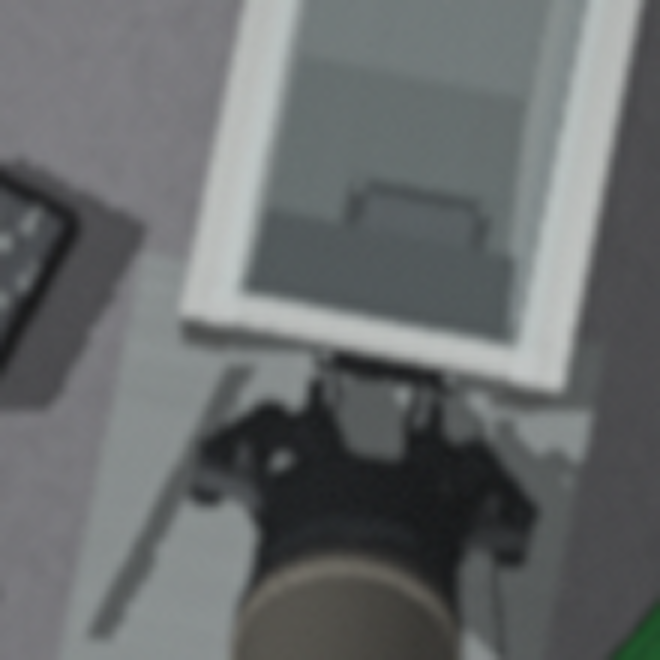

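View pics/scene6.png

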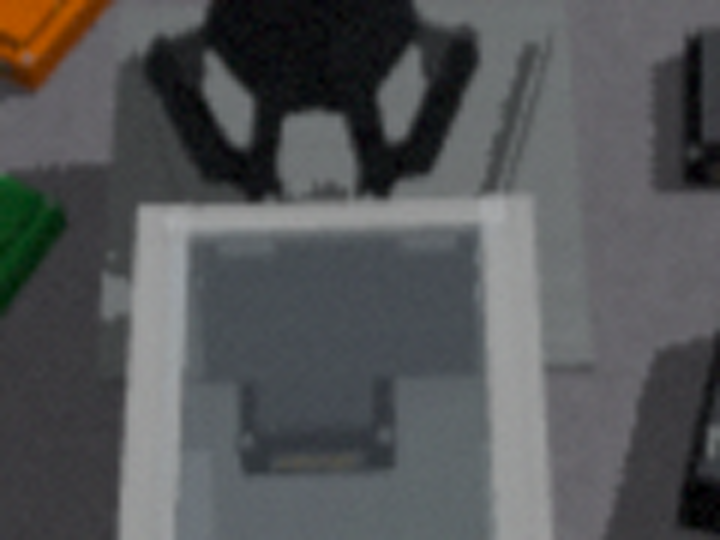

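View pics/wrist6.png

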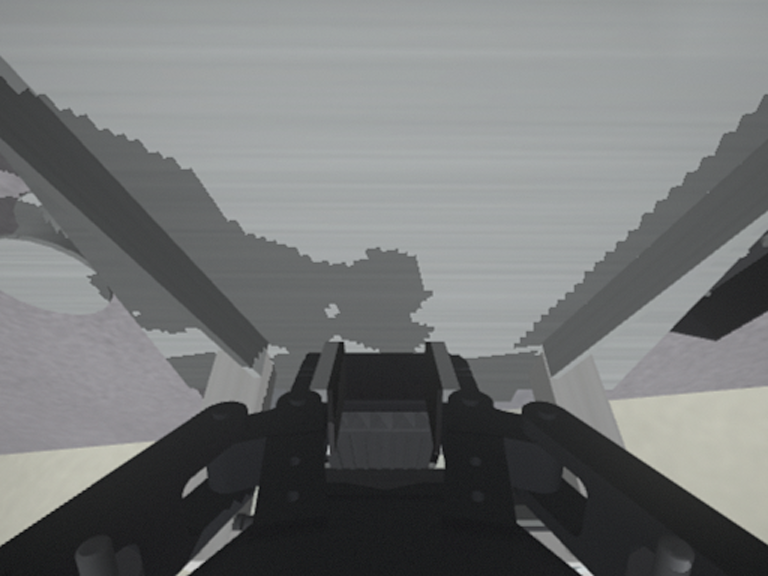

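Emit:
play_rows(motion=[[[-0.0066, 0, 0.0045], [0, -0.0011, 0]], [[-0.0132, 0, 0.009], [0, -0.0022, 0]], [[-0.02, 0, 0.0134], [0, -0.0033, 0]], [[-0.0265, 0, 0.018], [0, -0.0044, 0]], [[-0.0331, 0, 0.0224], [0, -0.0055, 0]]])

```text
t: 7.15
eef_pos: [0.6373, -0.0354, 0.1094]
tool_rot: [0.307, 0.109, 0.945, -0.036]
contact_force: [-3.4, 0.3, 2.3]
gripper_width: 0.351
```

Run:
```python
from h import *
stat(); plan(.012,-.007,.1095,38)
for n,b in(("top",(235,75,345,185)),("scene",(165,175,285,295))):
    c=bot.read_camera(n); save(n+"7",c,b,5 if b else 1.5)
```

```text
t 7.15 box xy [ 0.0034 -0.007 ] z 0.1094 tilt 36.0 side 0.0 q [ 0.09  0.42 -0.29  2.21  1.79  0.34 -0.49] F [-3.4  0.3  2.3] w 0.3508380462146482
shift [-0.0174, 0.0, 0.0125] turn [0.0, -0.0055, 0.0002] dist 0.009
```

View pics/top7.png

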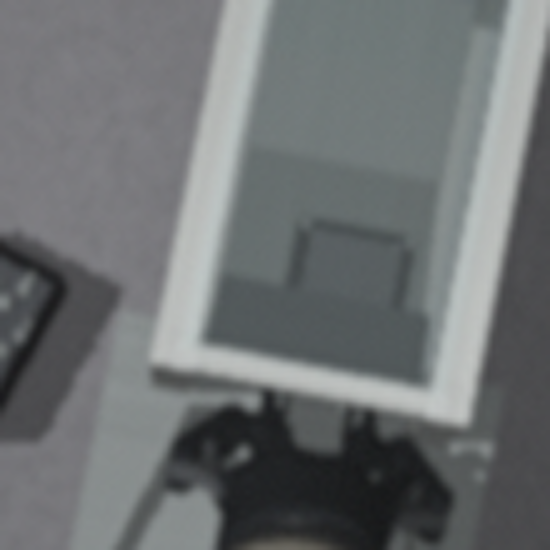

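View pics/scene7.png

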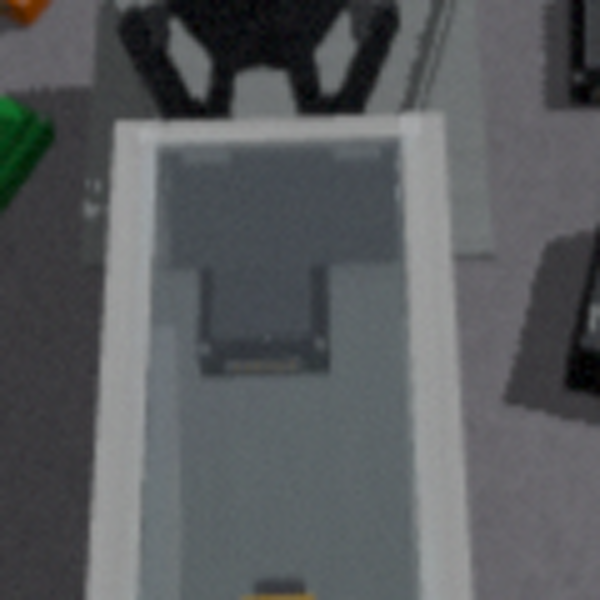

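Emit:
play_rows(motion=[[[-0.006, 0, 0.0042], [0, -0.0018, 0]], [[-0.012, 0, 0.0084], [0, -0.0036, 0]], [[-0.0174, 0, 0.0125], [0, -0.0055, 0]]])

```text
t: 7.55
eef_pos: [0.6464, -0.0377, 0.1098]
tool_rot: [0.324, 0.108, 0.939, -0.038]
contact_force: [-0.4, -0.3, 0.8]
gripper_width: 0.351
```

Run:
```python
from h import *
stat(); plan(.018,-.007,.1095,40)
for n,b in(("top",(235,75,345,185)),("scene",(165,175,285,295))):
    c=bot.read_camera(n); save(n+"8",c,b,5 if b else 1.5)
```

```text
t 7.55 box xy [ 0.0129 -0.0072] z 0.1098 tilt 38.0 side -0.0 q [ 0.12  0.44 -0.33  2.21  1.9   0.38 -0.6 ] F [-0.4 -0.3  0.8] w 0.3505972867436766
shift [-0.0097, 0.0005, 0.0085] turn [-0.0, -0.0054, 0.0001] dist 0.005
```

View pics/top8.png

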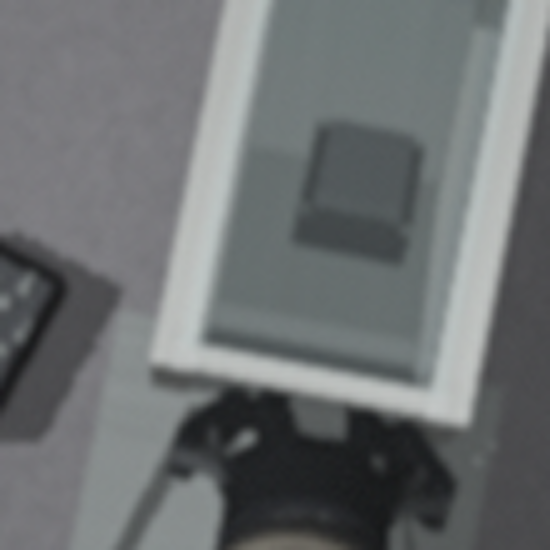

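View pics/scene8.png

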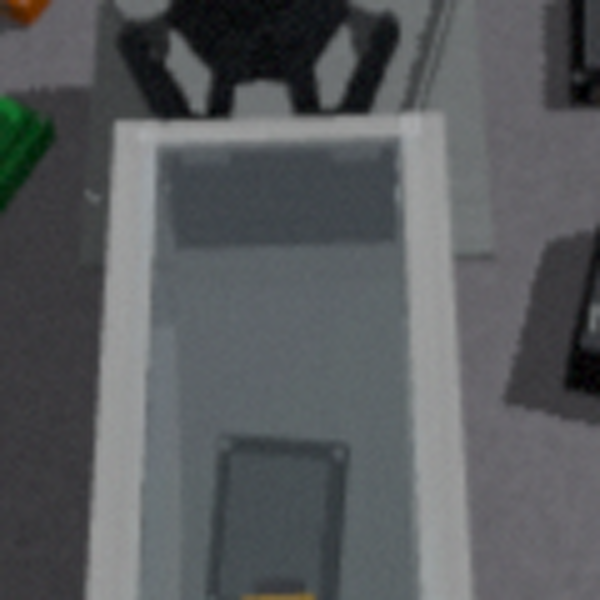

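The module has slid off down the slide (top view, about (355,190)). Next I'll draw the fingers back out.

Run:
```python
from h import *
plan(-.05,-.007,.112,33)
```

```text
shift [0.1192, 0.0008, -0.1013] turn [-0.0, 0.0139, 0.0001] dist 0.063
```

Emit:
play_rows(motion=[[[0.015, 0, -0.0127], [0, 0, 0]], [[0.03, 0, -0.0253], [0, 0, 0]], [[0.045, 0, -0.038], [0, 0.003, 0]], [[0.06, 0, -0.051], [0, 0.006, 0]], [[0.075, 0, -0.064], [0, 0.009, 0]], [[0.09, 0, -0.0765], [0, 0.012, 0]], [[0.105, 0, -0.089], [0, 0.0139, 0]], [[0.119, 0, -0.101], [0, 0.0139, 0]]])

```text
t: 8.45
eef_pos: [0.5848, -0.0233, 0.1124]
tool_rot: [0.282, 0.11, 0.952, -0.033]
contact_force: [-0.4, 0.5, 0.3]
gripper_width: 0.354
```

Run:
```python
from h import *
stat(); plan(-.11,-.007,.145,25)
for n,b in(("top",(225,35,345,165)),("scene",(165,175,285,335))):
    c=bot.read_camera(n); save(n+"9",c,b,4 if b else 1.5)
```

```text
t 8.45 box xy [-0.0504 -0.0072] z 0.1124 tilt 33.0 side -0.0 q [ 0.05  0.35 -0.28  2.29  1.63  0.32 -0.4 ] F [-0.4  0.5  0.3] w 0.353782712896266
shift [0.0806, 0.0006, -0.1495] turn [-0.0, 0.0223, 0.0001] dist 0.068
```

View pics/top9.png

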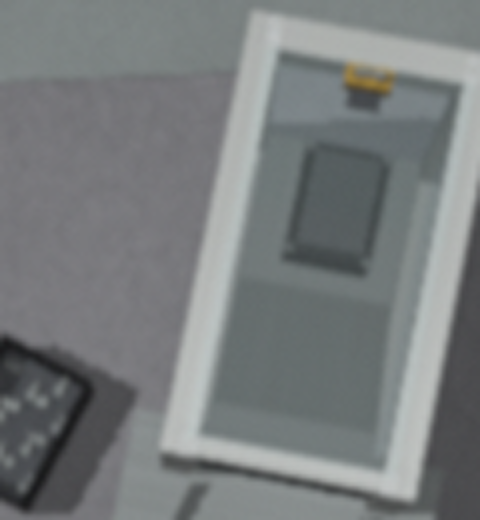

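View pics/scene9.png

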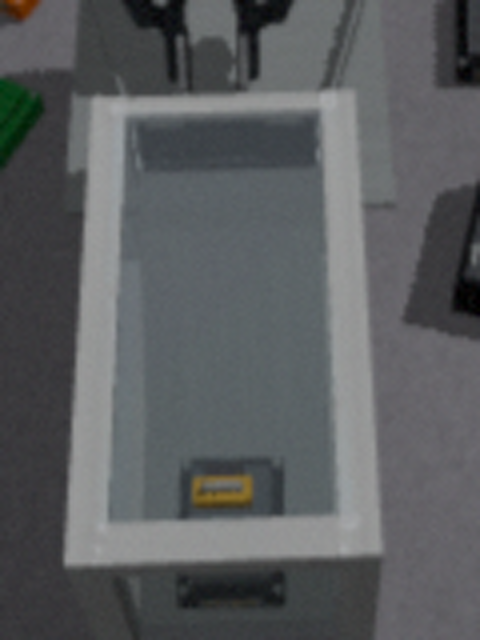

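Run:
```python
from h import *
plan(-.12,-.007,.125,24)
```

```text
shift [0.1264, 0.001, -0.1212] turn [-0.0, 0.0249, 0.0003] dist 0.07
```

Emit:
play_rows(motion=[[[0.021, 0, -0.02], [0, 0.004, 0]], [[0.042, 0, -0.04], [0, 0.008, 0]], [[0.063, 0, -0.06], [0, 0.0125, 0]], [[0.084, 0, -0.08], [0, 0.0165, 0]], [[0.105, 0, -0.1], [0, 0.02, 0]], [[0.126, 0, -0.121], [0, 0.025, 0]], [[0.126, 0, -0.121], [0, 0.025, 0]], [[0.126, 0, -0.121], [0, 0.025, 0]]])

```text
t: 9.35
eef_pos: [0.5175, -0.008, 0.1252]
tool_rot: [0.207, 0.112, 0.972, -0.024]
contact_force: [0.1, 0.1, -0.2]
gripper_width: 0.349
```

Run:
```python
from h import *
stat()
for n,b in(("top",(270,35,345,165)),("scene",(165,175,285,335)),("wrist",None)):
    c=bot.read_camera(n); save(n+"10",c,b,4.5 if n=="top" else 3.5 if b else 1.5)
    if n=="top":
        # module surface profile along its length
        for bx in np.arange(.0,.27,.015):
            w=np.r_[O+RB@[bx,-.005],.05,1]; q=np.linalg.inv(c["pose"])@w; F=f(c); u,v=c["cx"]+F*q[0]/q[2],c["cy"]+F*q[1]/q[2]
            p=pt(c,u,v); print(np.round(RB.T@(p[:2]-O),3),p[2].round(3),end=" | ")
```

```text
t 9.35 box xy [-0.1194 -0.0077] z 0.1252 tilt 24.0 side -0.001 q [ 0.13  0.25 -0.39  2.3   0.9   0.35  0.3 ] F [ 0.1  0.1 -0.2] w 0.34915336098099325
[-0.007 -0.003] 0.1 | [-0.005  0.   ] 0.171 | [0.008 0.   ] 0.171 | [0.021 0.   ] 0.171 | [0.034 0.   ] 0.172 | [0.047 0.   ] 0.172 | [0.061 0.   ] 0.172 | [0.074 0.   ] 0.171 | [0.087 0.   ] 0.172 | [0.099 0.   ] 0.173 | [0.113 0.   ] 0.171 | [0.126 0.   ] 0.172 | [0.14 0.  ] 0.171 | [0.152 0.   ] 0.172 | [0.165 0.   ] 0.171 | [0.178 0.   ] 0.172 | [0.192 0.   ] 0.172 | [0.204 0.   ] 0.172 | [0.217 0.   ] 0.174 |
```

View pics/top10.png

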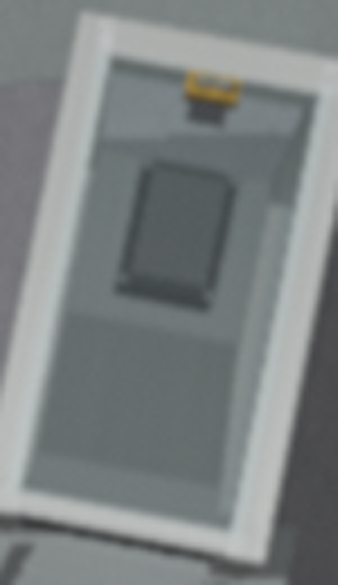

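View pics/scene10.png

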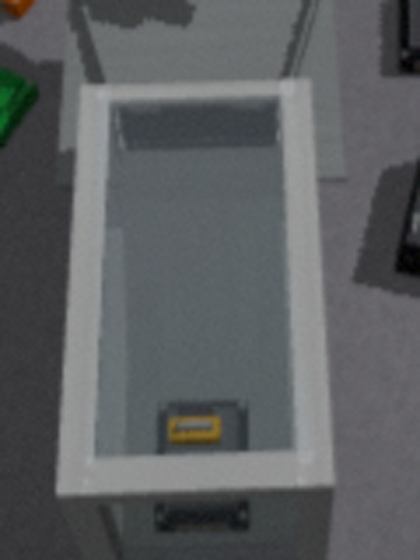

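View pics/wrist10.png

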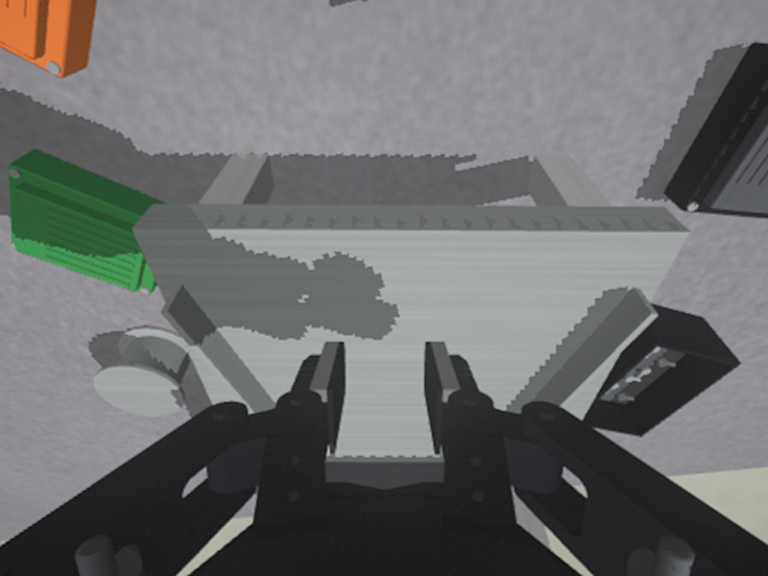

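Run:
```python
from h import *
plan(-.13,-.007,.19,20)
c=bot.read_camera("top")
for u,v,z in((115,290,.023),(205,308,.023),(120,272,.045),(210,292,.045),(150,162,.053),(235,180,.053)):
    p=ptz(c,270+u/4.5,35+v/4.5,z); print(np.round(RB.T@(p[:2]-O),3))
```

```text
shift [-0.0424, 0.001, -0.1594] turn [-0.0001, 0.0111, 0.0003] dist 0.066
[0.166 0.026]
[ 0.166 -0.031]
[0.171 0.025]
[ 0.169 -0.031]
[0.238 0.021]
[ 0.236 -0.031]
```

Emit:
play_rows(motion=[[[-0.011, 0, -0.04], [0, 0.003, 0]], [[-0.021, 0, -0.08], [0, 0.006, 0]], [[-0.032, 0, -0.12], [0, 0.009, 0]], [[-0.042, 0, -0.159], [0, 0.011, 0]], [[-0.042, 0, -0.159], [0, 0.011, 0]], [[-0.042, 0, -0.159], [0, 0.011, 0]]])

```text
t: 10.15
eef_pos: [0.5071, -0.0057, 0.1895]
tool_rot: [0.173, 0.113, 0.978, -0.021]
contact_force: [0.3, 0.8, 0.5]
gripper_width: 0.354
```

Run:
```python
from h import *
stat()
for n in("top","scene"):
    c=bot.read_camera(n); save(n+"11",c)
```

```text
t 10.15 box xy [-0.13   -0.0077] z 0.1895 tilt 20.1 side -0.001 q [ 0.31  0.14 -0.55  2.21  0.45  0.54  0.76] F [0.3 0.8 0.5] w 0.3543840833627253
```

View pics/top11.png

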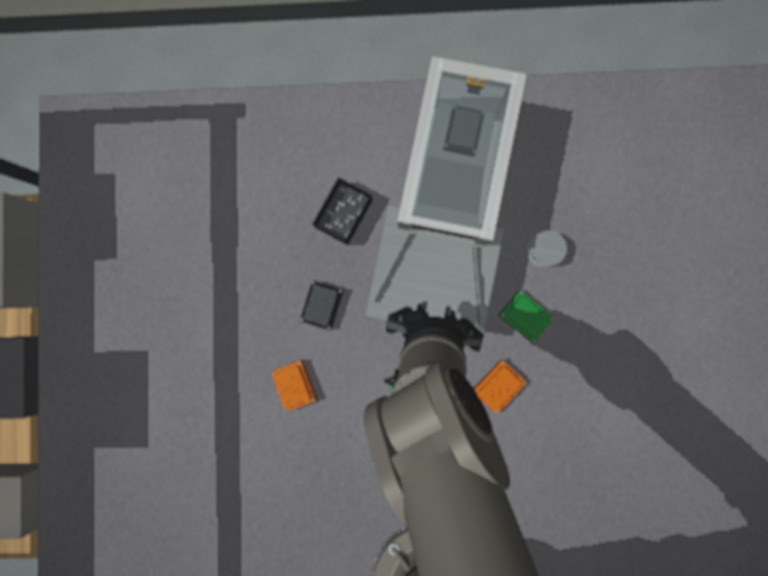

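View pics/scene11.png

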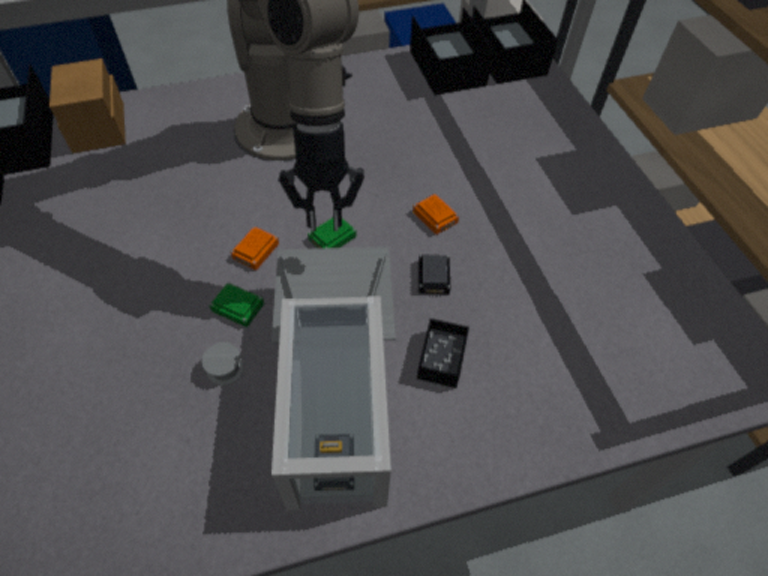

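The top view shows the module in the tray at (463,130). The flap hangs shut, looking as it did at the start. The good module (322,305), screw tray (343,210) and spool (548,248) haven't moved, and the arm is clear of everything.

```bash
python3 -c "
from station import bot
print(bot.hand_in())"
```

```text
the job is handed in; nothing more can be done
None
```

The failed module is in the collecting tray, and the flap has swung shut behind it. I pushed it steadily with the two fingertips set 30 mm apart and slanted forward 21 to 38 degrees. It squared up, went in through the flap and slid down by itself. I then drew the fingers back out and raised them clear before handing in at about 10 s.

- **Module:** the last measurement has it lying flat in the tray, from about 167 to 247 mm inward of the flap; the tray floor runs from 148 to 251 mm.
- **Flap:** in the last pictures it hangs as it did at the start.
- **Other objects:** the good module, screw tray and spool are at the same pixel positions as at the start.
- **Forces:** the readings I took during the push stayed under about 5 N.
- **Checks that failed or disagreed:**
  - The depth camera could not confirm the module's position because it reads the clear lid instead. The position comes from image pixels at assumed heights.
  - On the first descent the arm came close to a joint limit and fell short of the target pose. I lowered it with less slant and nothing was touched.

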